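# Nip up a pump head and set its flow wheel

### The arm

A 7-joint arm with a two-finger parallel gripper is mounted at the origin on the work surface. World frame = base frame: x ahead of the robot, y to its left, z up, the work surface at z = 0. Lengths are in m, angles in degrees, forces in N, time in s.
With the tool pointing down it reaches from about 0.4 to 0.85 m from the base axis. Payload 4.5 kg.
Tool frame: the origin (TCP) lies at the very end of the fingers, on their centre line; the grasp point (between the pads) lies robot.hold_point_z behind it (robot.hold_point_z is the distance from the TCP to the grasp point, in m); z points along the fingers, y is the line along which they close (so a half turn about z gives the same grasp; the last joint's range is limited). The gripper opens to 88 mm and grips with 3 to 60 N. Pads are 18 mm wide; open, the fingers measure 123 mm over their backs; the gripper's body (75 mm by 187 mm) begins 45 mm behind the grasp point.
Start: joints at [79.114, 39.483, -11.15, 89.685, 9.013, 51.709, -12.324], TCP at [0.139, -0.609, 0.211] pointing down, gripper open.
Joint ranges: [-172.22, 172.22], [-26.19, 119.32], [-84.43, 86.54], [7.71, 146.69], [-57.33, 237.33], [2.42, 119.75], [-152.13, 152.13]. Speed limits (degrees/s): [147.25, 147.25, 180, 180, 180, 180, 180].

### API

Orientations are given as a 3x3 rotation matrix whose columns are the frame's x, y, z axes.
In Python, from rig import robot, jaws, planner, readout, viewer, ticket gives the robot as it stands. Calls block until the motion is done:
- robot.move_pose(position, orientation): joint-space move of the TCP to a pose.
- robot.move_straight(position, rotation=None, velocity=0.15, f_stop=None): straight line of the TCP; rotation=None keeps the orientation; velocity is the mean speed in m/s. With f_stop (N) it stops when the force on the tool has changed by that much, and returns True; else False.
- robot.move_j(angles): joint-space move.
- jaws.move_gripper(opening, grip_force=None): finger opening in m; grip_force is the grip in N (None keeps the last); returns when the fingers have stopped.
- robot.wait(seconds).
- planner.inverse_kinematics(position, orientation): joint angles nearest the present ones, or None.
- readout.get_state(): the state.
- viewer.capture(name): name is "scene" or "top" or "wrist"; returns the picture (480x640x3 uint8, blue, green, red); there is no depth.
- viewer.camera_model(name): a dict with "intrinsics" (3x3 intrinsics, pixels), "D" ([k1, k2, p1, p2, k3] as OpenCV has them; the pictures are not rectified), "rvec" (rotation vector, rad) and "tvec" (3), from world to camera coordinates, as OpenCV has them; the wrist camera has in their place "hand_eye" (4x4, takes a point from camera to tool coordinates, whose origin is the TCP and whose axes are the flange's). Camera axes: x right, y down, z forward; pixel columns grow to the right and rows downward; lengths in m; the calibration is good to about 2 mm. A picture is of the moment at which its call begins: read the wrist's pose just before it. camera_model takes no time and is no camera call.
A pose or a line that the arm cannot do raises robot.IKError and nothing moves.
- ticket.finish_job(): hands the job in; it is judged then, once.
The state is a dict: "time_s": time; "qpos": joint angles; "qvel": joint speeds; "effort": joint torques, N m; "ee_pos": TCP position; "ee_rot": TCP orientation; "force": force on the tool from outside, world axes, zero at the start; "torque": the same for the moment, N m; "opening": finger opening in m; "grasp_force": force on a finger pad.
Only numpy, scipy, OpenCV 4.12 (cv2) and the standard library are available. Lean on these libraries where they do the work, as an engineer would, in place of code of your own. Each camera call takes 0.05 s, during which the arm holds its last target. There are 200 camera calls.

### The job

Close up the pump: turn the round hand knob on its sloping front clockwise until it bites (the turning resistance rises sharply), then give it a further eighth of a turn. After that, roll the exposed edge of the flow thumbwheel, which shows through the slot beside the knob, up the slope until it is at its stop. Let go of both, and do not bump the reagent bottle or the beaker beside the pump.

Things in the scene. Friction and masses are not known exactly. Their poses are not given: they have to be found in the camera images.
- pump: White wedge-shaped bench pump, fixed: 240 mm deep, 260 wide, 190 high at the back, 50 at the front. Origin: centre of its underside; x points to its back, y to its left. Its grey front panel slopes at 35 degrees, low edge towards the robot. A round plate (92 mm across, 8 thick) lies on the panel under the knob, on it a clamp ring (54 across) with a small rim tab, reaching 15 mm out from the panel.
- knob_grip (a point): Round fluted black hand knob on the panel's left half, 40 mm across; its gripping surface spans 18 to 46 mm out from the panel. This point lies on its axis, 34 mm out from the panel, 12 mm below the knob's flat end. z: the knob's axis, square out of the panel, so 35 degrees from vertical; x turns with the knob, along the small bar on its flat end. A firm grip (30 to 60 N) does no harm.
- knob (a joint): Knob angle in rad, growing clockwise seen from outside (tightening). 0 to 0.5 at the start. It turns lightly (0.04 N m) until it bites, at a value that differs each time between 1.5 and 2.5; from there it takes about 0.32 N m. It stays where it is left. End of travel 4.2.
- squeeze (a joint): The extra turn: how far, in rad, the knob has carried the clamp ring round since it bit. 0 during the free run; from the bite on it grows with the knob (eighth of a turn = 0.79), and it does not come back when the knob is let go. End of travel 1.45.
- wheel_crest (a point): Crest of the exposed edge of the flow thumbwheel, 120 mm right of the knob's axis. Black ribbed wheel, 44 mm in diameter, 10 wide, standing 8 mm out of a slot 46 mm long in the panel; level axle 22 mm below this point. The point and its axes do not turn: z square out of the panel, x up the slope, y left. A fingertip pressing with 3 to 15 N carries the edge along by friction.
- wheel (a joint): Thumbwheel angle in rad, growing as its exposed edge rolls up the slope (22 mm of edge per rad). 0.1 to 0.7 at the start, upper stop at 1.6. A light-metal rib on its rim is at the slot's lower end at 0, at the crest at 0.8, at the slot's upper end at 1.6. Friction 0.02 N m; it stays where it is left.
- reagent: Amber reagent bottle, 60 mm in diameter, 130 mm high, standing loose to the left of the pump. Origin: centre of its underside. To be left alone.
- beaker: Glass beaker, 70 mm across, 90 mm high, standing loose to the right of the pump. Origin: centre of its underside. To be left alone.

How it is judged:
By the outcome, as a careful person would: the job done as asked, in the order asked, and still so for the second after the job is handed in, with the robot touching nothing.
It also fails if it takes over 72 s, if anything falls off the work surface, if the arm or the gripper's body presses on something with over 40 N, if the wrist force passes 120 N, or if a joint passes its speed limit or range.

## Working session

There is one attempt and no reset: what is moved stays moved. The work goes in short steps, each a Python script; the robot and the scene stay as the last script left them, time stands still between calls to the robot, and variables do not carry over. Pictures are saved under pics/ and viewed, at most 10 in all, crops included, and the job is handed in when it is done.

```bash
mkdir -p pics; ls; python3 - <<'E'
from rig import robot,viewer,readout
import cv2
for n in("scene","top"):
    cv2.imwrite(f"pics/{n}0.png",viewer.capture(n))
    print(n,viewer.camera_model(n))
print(viewer.camera_model("wrist"),robot.hold_point_z)
s=readout.get_state();print(s)
E
```

```text
pics
scene {'intrinsics': array([[575.61583319,   0.        , 323.84093434],
       [  0.        , 575.61583319, 243.87283837],
       [  0.        ,   0.        ,   1.        ]]), 'D': array([-0.08190601,  0.        ,  0.        ,  0.        ,  0.        ]), 'rvec': array([ 2.16646052,  0.95349243, -0.42246199]), 'tvec': array([-0.40912919, -0.20698962,  1.48402612])}
top {'intrinsics': array([[561.38180272,   0.        , 321.08940412],
       [  0.        , 561.38180272, 241.88268648],
       [  0.        ,   0.        ,   1.        ]]), 'D': array([0.05055713, 0.        , 0.        , 0.        , 0.        ]), 'rvec': array([ 2.14831668, -2.05051041,  0.23821942]), 'tvec': array([0.00495122, 0.603407  , 0.89830657])}
{'intrinsics': array([[404.59949161,   0.        , 314.66596008],
       [  0.        , 404.59949161, 239.32825064],
       [  0.        ,   0.        ,   1.        ]]), 'D': array([0.02732297, 0.        , 0.        , 0.        , 0.        ]), 'hand_eye': array([[ 5.86198883e-04, -9.55721894e-01, -2.94270825e-01,
         7.54035024e-02],
       [ 9.99999825e-01,  5.82
[... 348 characters left out ...]
887549, -12.32243737]), 'qvel': array([ 0.06502394, -0.04505927,  0.0611974 , -0.12661899, -0.0534878 ,
        0.00591928,  0.04770534]), 'effort': array([-2.49478180e-03, -5.28501856e+01, -1.27115875e+00, -1.53837097e+01,
       -5.25142509e-02,  2.00702882e-03,  4.05289882e-05]), 'ee_pos': array([ 0.13853035, -0.60884221,  0.21060349]), 'ee_rot': array([[ 9.75031968e-01,  2.22063985e-01, -4.98263076e-04],
       [ 2.22064496e-01, -9.75030774e-01,  1.53302112e-03],
       [-1.45393055e-04, -1.60539113e-03, -9.99998701e-01]]), 'force': array([-0.33127502, -0.11981537,  0.7802752 ]), 'torque': array([-0.03073052, -0.02908113,  0.02013714]), 'grasp_force': 0.0, 'opening': 0.08787821827745884}
```

View pics/scene0.png

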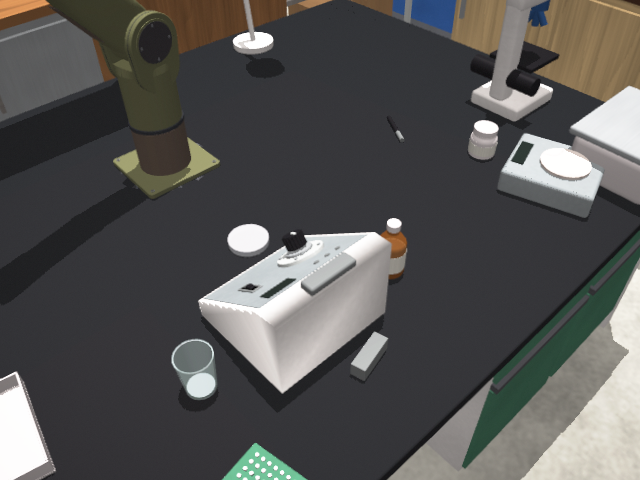

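View pics/top0.png

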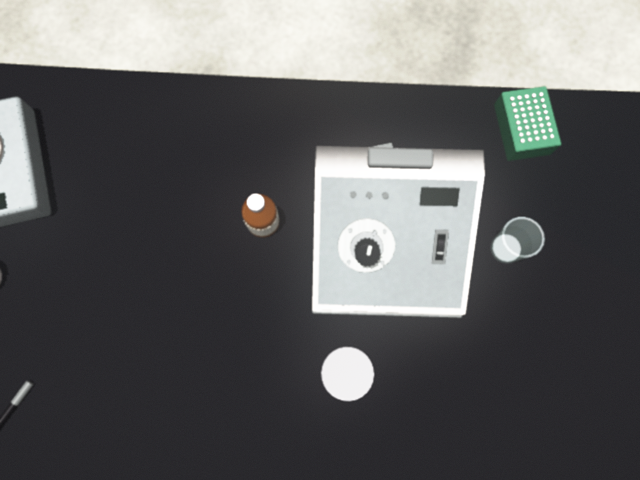

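```bash
cat > h.py <<'E'
import numpy as np,cv2
from rig import robot,jaws,planner,readout,viewer,ticket
def ext(n,st=None):
    m=viewer.camera_model(n)
    if n=="wrist":
        T=np.eye(4);T[:3,:3]=st["ee_rot"];T[:3,3]=st["ee_pos"];C=T@m["hand_eye"]
        return m,C[:3,:3],C[:3,3]
    R=cv2.Rodrigues(m["rvec"])[0].T
    return m,R,-R@m["tvec"]
def ray(n,uv,st=None):
    m,R,c=ext(n,st)
    p=cv2.undistortPoints(np.array([[uv]],float),m["intrinsics"],m["D"]).reshape(2)
    d=R@np.array([p[0],p[1],1.]);return c,d/np.linalg.norm(d)
def proj(n,P,st=None):
    m,R,c=ext(n,st)
    return cv2.projectPoints(np.atleast_2d(P).astype(float),cv2.Rodrigues(R.T)[0],-R.T@c,m["intrinsics"],m["D"])[0].reshape(-1,2)
def atz(n,uv,z):
    c,d=ray(n,uv);return c+d*(z-c[2])/d[2]
def axes(yaw):
    cz,sz=np.cos(yaw),np.sin(yaw);Z=np.array([[cz,-sz,0],[sz,cz,0],[0,0,1]])
    t=np.radians(35);up=Z@[np.cos(t),0,np.sin(t)];n=Z@[-np.sin(t),0,np.cos(t)]
    return up,Z@np.array([0,1.,0]),n   # x up slope, y left, normal
E
python3 - <<'E'
from h import *
a=atz("top",(313,313),.05);b=atz("top",(466,316),.05);print(a,b,np.linalg.norm(a-b))
c=atz("top",(317,148),.19);d=atz("top",(484,151),.19);print(c,d,np.linalg.norm(c-d))
for z in(.14,.16,.18):print(atz("top",(369,250),z),atz("top",(440,246),z-.04))
im=viewer.capture("top");cv2.imwrite("pics/top1.png",cv2.resize(im[130:330,235:550],None,fx=2.5,fy=2.5,interpolation=cv2.INTER_CUBIC))
E
```

```text
[0.48184879 0.04121675 0.05      ] [ 0.48927991 -0.21889639  0.05      ] 0.2602192750749589
[0.72437629 0.04547139 0.19      ] [ 0.73110999 -0.21389648  0.19      ] 0.2594552712660814
[ 0.57642908 -0.04407921  0.14      ] [ 0.59760361 -0.16481124  0.1       ]
[ 0.57201646 -0.04246734  0.16      ] [ 0.59291998 -0.16062055  0.12      ]
[ 0.56760383 -0.04085546  0.18      ] [ 0.58823634 -0.15642985  0.14      ]
```

View pics/top1.png

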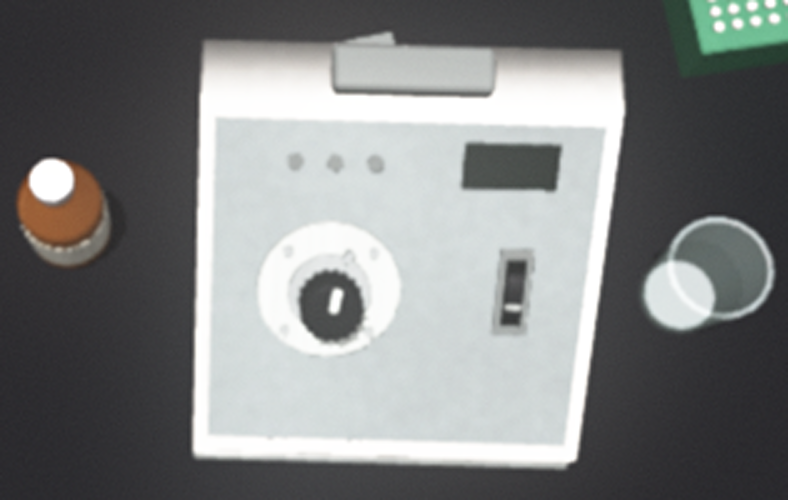

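The top view shows the knob end at about (368.6,250) in the full frame, the slot centre at (440.6,246.4) and the rib in the lower part of the slot. The edge lengths fit the 260 mm width.

```bash
cat >> h.py <<'E'
yaw=np.radians(1.35);U,L,N=axes(yaw)
P0=np.array([0.4856,-0.0888,.05])
def onplane(n,uv,off,st=None):
    c,d=ray(n,uv,st);return c+d*(((P0-c)@N+off)/(d@N))
def loc(p): return np.array([(p-P0)@U,(p-P0)@L,(p-P0)@N])*1000
def rot(phi):  # tool z=-N, tool x rotated phi about tool z from "up slope"
    z=-N;x=np.cos(phi)*U+np.sin(phi)*np.cross(z,U);return np.column_stack([x,np.cross(z,x),z])
E
python3 - <<'E'
from h import *
k=onplane("top",(368.6,250),.046);p=onplane("top",(367,245.6),.008);w=onplane("top",(440.6,246.4),0)
print(loc(k),loc(p),loc(w))
k0=k-.046*N;print(k0)
for ph in range(-180,180,30):
    q=planner.inverse_kinematics(k0+.0193*N,rot(np.radians(ph)));print(ph,None if q is None else np.round(q))
print(readout.get_state()["ee_rot"])
E
```

```text
[137.27651661  45.44989646  46.        ] [129.00790528  44.99535923   8.        ] [ 1.27286772e+02 -7.46328099e+01  7.08966514e-14]
[ 0.59694834 -0.04071342  0.12873858]
-180 [ 39.  57. -72. 135. 118.  59. -17.]
-150 [ 39.  57. -72. 135. 118.  59. -47.]
-120 [ 39.  57. -72. 135. 118.  59. -77.]
-90 [  39.   57.  -72.  135.  118.   59. -107.]
-60 [  39.   57.  -72.  135.  118.   59. -137.]
-30 [  7.  40. -11. 136. 168.  31. 134.]
0 [ 22.  43. -35. 135. 143.  37. 132.]
30 [ 28.  46. -47. 135. 132.  42. 114.]
60 [ 39.  57. -72. 135. 118.  59. 103.]
90 [ 39.  57. -72. 135. 118.  59.  73.]
120 [ 39.  57. -72. 135. 118.  59.  43.]
150 [ 39.  57. -72. 135. 118.  59.  13.]
[[ 9.75042323e-01  2.22018699e-01 -4.07455563e-04]
 [ 2.22019040e-01 -9.75041538e-01  1.24270162e-03]
 [-1.21383101e-04 -1.30214957e-03 -9.99999145e-01]]
```

```bash
python3 - <<'E'
from h import *
k0=P0+U*.132+L*.045;mid=k0-L*.05
robot.move_straight([.14,-.609,.38],velocity=.3)
robot.move_pose(np.array([.42,-.25,.42]),rot(np.pi))
robot.move_pose(mid+.17*N,rot(np.pi))
robot.wait(.3)
s=readout.get_state();print(s["time_s"],s["qpos"],s["ee_pos"]);
im=viewer.capture("wrist");cv2.imwrite("pics/w0.png",im)
np.save("w0.npy",np.array([s["ee_pos"],*s["ee_rot"]]))
print(proj("wrist",[k0+.046*N,k0+.008*N,k0-L*.12],s))
E
```

```text
5.9083 [ 56.11045519  31.66216341 -70.99924902 138.45979256 107.41629397
  31.43801112  -9.90127427] [ 0.49634658 -0.0936968   0.26502862]
[[380.22962015 221.21617193]
 [373.28440475 209.93979699]
 [233.46289916 207.80162264]]
```

View pics/w0.png

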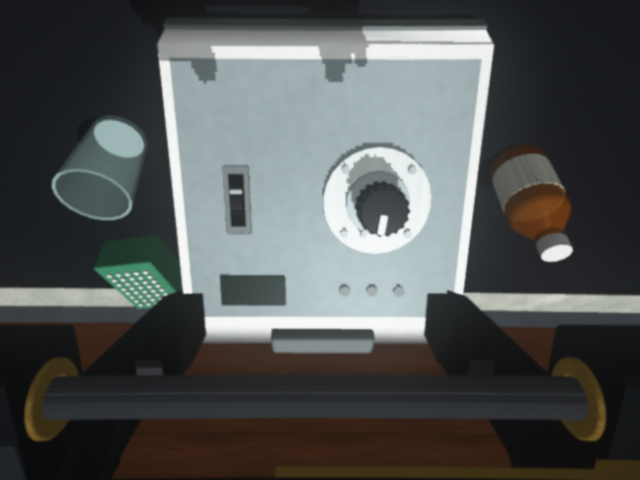

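```bash
cat >> h.py <<'E'
def tri(obs):
    A=np.zeros((3,3));b=np.zeros(3)
    for o in obs:
        c,d=ray(*o);M=np.eye(3)-np.outer(d,d);A+=M;b+=M@c
    p=np.linalg.solve(A,b);return p,[np.round((np.linalg.norm(np.cross(ray(*o)[1],p-ray(*o)[0])))*1000,1) for o in obs]
def ld(f):
    a=np.load(f);return dict(ee_pos=a[0],ee_rot=a[1:4])
E
python3 - <<'E'
from h import *
s=ld("w0.npy")
for n,t,w in(("slot",(440.6,246.4),(237,200)),("displ TL",(235+465/2.5,130+143/2.5),(286,305)),("disp BR",(235+556/2.5,130+188/2.5),(221,276)),("but1",(235+295/2.5,130+161/2.5),(398,290)),("bar",(368.9,250),(382.5,224)),("panelFL",(235+208/2.5,130+436/2.5),(481.5,59))):
    p,e=tri([("top",t),("wrist",w,s)]);print(n,p.round(4),loc(p).round(1),e)
im=cv2.imread("pics/w0.png")[130:270,200:450]
im=cv2.convertScaleAbs(im,alpha=1.2)
cv2.imwrite("pics/w0c.png",cv2.resize(im,None,fx=3.2,fy=3.2,interpolation=cv2.INTER_CUBIC))
E
```

```text
slot [ 0.5924 -0.1601  0.1195] [126.  -73.8  -3.4] [np.float64(1.6), np.float64(1.6)]
displ TL [ 0.6715 -0.1174  0.1786] [225.4 -33.   -0.9] [np.float64(1.5), np.float64(1.5)]
disp BR [ 0.6508 -0.1776  0.1605] [197.  -92.7  -3. ] [np.float64(1.8), np.float64(1.8)]
but1 [ 0.6577 -0.0132  0.1691] [210.7  71.6  -2.1] [np.float64(1.1), np.float64(1.1)]
bar [ 0.5708 -0.0408  0.1629] [135.5  46.   43. ] [np.float64(1.4), np.float64(1.4)]
panelFL [0.4946 0.034  0.0603] [ 15.6 122.6   1.6] [np.float64(1.5), np.float64(1.5)]
```

View pics/w0c.png

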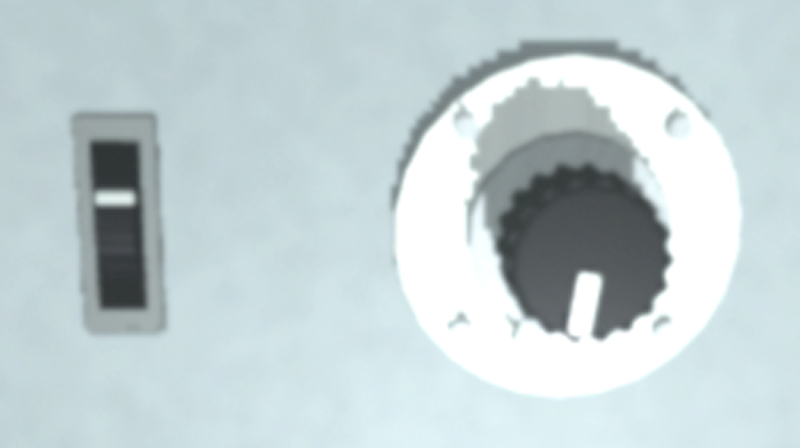

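```bash
python3 - <<'E'
from h import *
s=ld("w0.npy")
for n,t,w,o in(("slot",(440.6,246.4),(237.2,199.5),0),("plate",(367,245.6),(377.3,200.3),.008),("knob",(368.2,254.4),(384.4,210.6),.046)):
    p,e=tri([("top",t),("wrist",w,s)]);print(n,loc(p).round(1),e,*[(loc(onplane("top",t,o+d)).round(1),loc(onplane("wrist",w,o+d,s)).round(1)) for d in (0,-.002)])
E
```

```text
slot [125.7 -73.8  -4.1] [np.float64(1.7), np.float64(1.7)] (array([127.3, -74.6,   0. ]), array([124.7, -71.4,  -0. ])) (array([126.5, -75.1,  -2. ]), array([125.1, -71.7,  -2. ]))
plate [125.7  46.7   2.3] [np.float64(2.4), np.float64(2.4)] (array([129.,  45.,   8.]), array([123.7,  48. ,   8. ])) (array([128.2,  44.8,   6. ]), array([124.1,  48.3,   6. ]))
knob [126.1  47.   39.1] [np.float64(2.1), np.float64(2.1)] (array([129.9,  45.7,  46. ]), array([123.8,  47.7,  46. ])) (array([129. ,  45.5,  44. ]), array([124.2,  48.1,  44. ]))
```

The knob end face centre is near (384,211), the plate centre near (377,200), and the slot centre near (237,200) with the rib in its lower half. Triangulated, the knob axis is at u≈126, v≈47, and the panel sits about 2 mm lower than assumed. Next I go to the pre-grasp pose and check from close by.

```bash
cat >> h.py <<'E'
K0=P0+U*.1258+L*.0467-N*.002   # knob axis on panel
E
python3 - <<'E'
from h import *
robot.move_pose(K0+.085*N,rot(np.pi));robot.wait(.3)
s=readout.get_state();print(s["time_s"],s["qpos"].round(1),loc(s["ee_pos"]),s["force"])
im=viewer.capture("wrist");np.save("w1.npy",np.array([s["ee_pos"],*s["ee_rot"]]))
for o in (.046,.015,.0): print(o,proj("wrist",[K0+o*N],s))
print(proj("wrist",[s["ee_pos"]],s))
cv2.imwrite("pics/w1.png",im)
q=s["qpos"].copy()
for ph in (180,38):print(planner.inverse_kinematics(K0+.0193*N,rot(np.radians(ph))))
E
```

```text
6.75 [ 40.   46.4 -69.9 139.8 115.9  51.8 -23.5] [126.35524353  45.35487385  83.81996633] [ 0.56361273 -0.50130507 -0.35881314]
0.046 [[316.39992269 258.11487155]]
0.015 [[316.29214628 241.44438979]]
0.0 [[316.24852537 234.69067411]]
[[313.69588043 288.34101167]]
[ 36.70984334  55.38786534 -66.11708482 136.32968241 121.96956431
  56.55357854 -23.32106286]
[ 19.18116997  43.36484837 -31.47913307 137.17786411 147.86323771
  37.80520051  88.10712323]
```

View pics/w1.png

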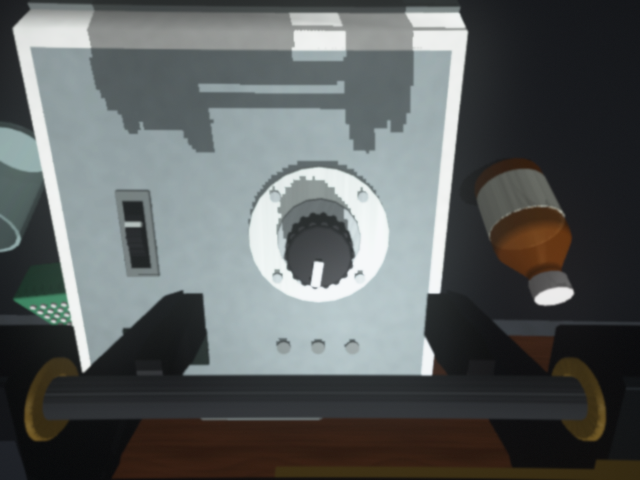

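The knob end is at (320,254), the plate at (318.5,235), and the fingers' midpoint is at about x=315.5. This refines the axis to u≈124.8, v≈47.7. Now I turn the wrist back, descend and grip lightly.

```bash
cat >> h.py <<'E'
K0=P0+U*.1248+L*.0477-N*.002
def S(tag=""):
    s=readout.get_state();print(tag,round(s["time_s"],2),"q",s["qpos"].round(1),"loc",loc(s["ee_pos"]).round(1),"F",np.round([s["force"]@U,s["force"]@L,s["force"]@N],1),"Tn",round(float(s["torque"]@N),3),"op",round(s["opening"],4),"g",round(s["grasp_force"],1));return s
def goto(p,v=.08,n=2,**k):
    c=p.copy()
    for i in range(n):
        robot.move_straight(c,velocity=v,**k);robot.wait(.15);c=c+p-readout.get_state()["ee_pos"]
    return c
E
python3 - <<'E'
from h import *
q=np.array(readout.get_state()["qpos"]);q[6]=125;robot.move_j(q);S("rot")
goto(K0+.060*N);S("pre")
goto(K0+.0195*N,v=.05);S("down")
jaws.move_gripper(.043,5);S("near")
jaws.move_gripper(.0,5);S("grip5")
E
```

```text
rot 9.01 q [ 40.   46.4 -69.9 139.8 115.9  51.8 125. ] loc [126.3  45.5  83.7] F [-0.4  0.1  0.2] Tn -0.03 op 0.0883 g 0.0
pre 10.03 q [ 38.2  50.2 -68.5 139.  118.5  54.6 124.2] loc [124.7  47.6  57.7] F [-0.9  1.5  0.4] Tn -0.032 op 0.088 g 0.0
down 11.53 q [ 36.4  55.5 -66.1 136.6 122.1  57.1 124.6] loc [124.6  47.7  17.3] F [-0.   0.7 -0.2] Tn -0.007 op 0.0879 g 0.0
near 12.33 q [ 36.4  55.5 -66.1 136.6 122.1  57.1 124.6] loc [124.6  47.7  17.2] F [ 0.3  0.3 -0.1] Tn -0.034 op 0.0431 g 0.0
grip5 13.07 q [ 36.4  55.5 -66.1 136.6 122.1  57.1 124.6] loc [124.6  47.7  17.2] F [-0.4  0.3  0.7] Tn -0.037 op 0.0001 g 0.0
```

```bash
python3 - <<'E'
from h import *
s=S();im=viewer.capture("wrist");im2=viewer.capture("top")
print(proj("top",[s["ee_pos"],K0,K0+.046*N]))
cv2.imwrite("pics/g.png",np.vstack([cv2.resize(im,(480,360)),cv2.resize(im2[170:320,290:490],(480,240*3//2))[:240]]))
E
```

```text
13.07 q [ 36.4  55.5 -66.1 136.6 122.1  57.1 124.6] loc [124.6  47.7  17.2] F [-0.4  0.3  0.7] Tn -0.037 op 0.0001 g 0.0
[[365.5386973  250.31743316]
 [364.80157264 245.61953688]
 [366.64250433 256.88219502]]
```

View pics/g.png

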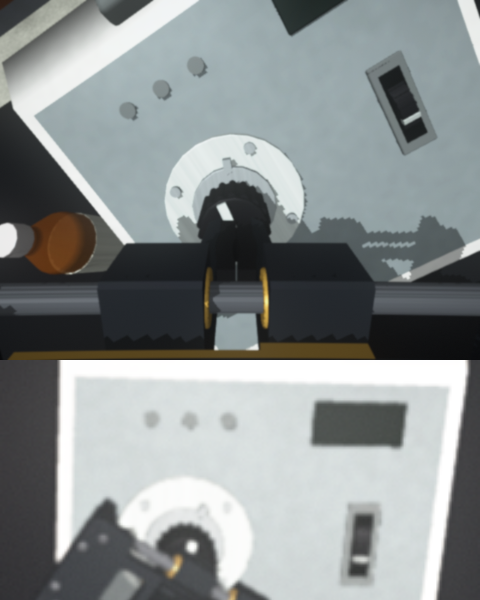

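```bash
python3 - <<'E'
from h import *
im=viewer.capture("wrist");im2=viewer.capture("top")
a=cv2.resize(im[160:440,180:450],(560,580),interpolation=cv2.INTER_CUBIC)[:,80:480]
b=cv2.resize(im2[205:295,325:387],(400,580),interpolation=cv2.INTER_CUBIC)
o=np.hstack([a,b]);o=(255*(o/255.)**.5).astype(np.uint8)
cv2.imwrite("pics/g2.png",o)
E
```

```text
(no output)
```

View pics/g2.png

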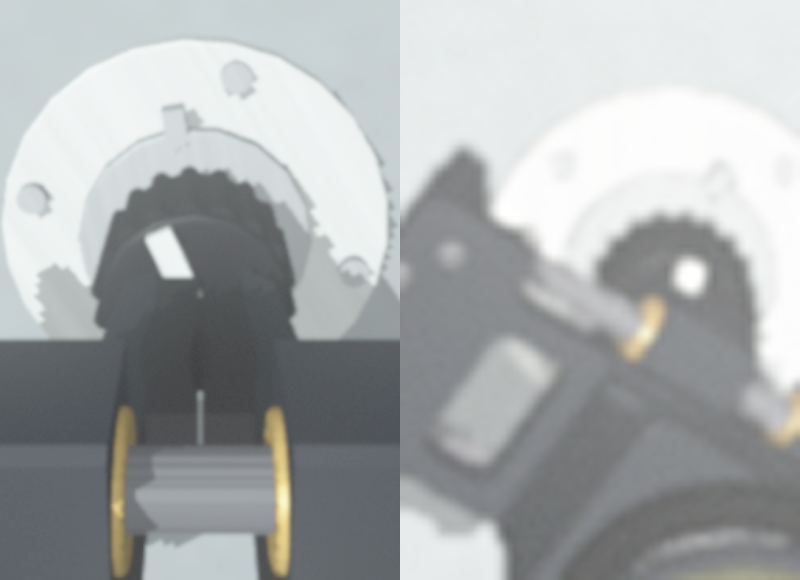

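The wrist crop shows the closed fingertips lying over the knob's flat end, covering half the bar (tip edge near row 294, about 29 mm short of the nominal TCP). I'll measure the real tip offset with a gentle touch on the knob end.

```bash
python3 - <<'E'
from h import *
s=S()
r=robot.move_straight(s["ee_pos"]-.012*N,velocity=.015,f_stop=4);print(r);S("touch")
E
```

```text
13.27 q [ 36.4  55.5 -66.1 136.6 122.1  57.1 124.6] loc [124.6  47.7  17.2] F [1.7 0.7 0.4] Tn 0.03 op 0.001 g 0.0
True
touch 13.61 q [ 36.4  55.8 -66.1 136.5 122.3  57.2 124.7] loc [124.6  47.7  15.6] F [0.4 0.2 4.7] Tn -0.004 op 0.0006 g 2.6
```

Contact came at a reading of 15.6, so the real tips are about 28.5 mm behind the nominal TCP. I'll grip again with that offset.

```bash
python3 - <<'E'
from h import *
s=S();n=N
def tgt(z): return P0+U*.1248+L*.0477+N*z
robot.move_straight(tgt(.026),velocity=.08)
jaws.move_gripper(.085,5)
robot.move_straight(tgt(.012),velocity=.08)
r=robot.move_straight(tgt(-.010),velocity=.04,f_stop=8);print(r);S("down")
if not r:
    jaws.move_gripper(.044,5);S("near")
    jaws.move_gripper(.0,5);S("grip5")
E
```

```text
13.61 q [ 36.4  55.8 -66.1 136.5 122.3  57.2 124.7] loc [124.6  47.7  15.6] F [0.4 0.2 4.7] Tn -0.004 op 0.0006 g 2.6
False
down 16.21 q [ 35.5  58.8 -64.6 134.6 124.3  58.1 125.4] loc [124.7  47.8 -10. ] F [1.2 0.7 0.6] Tn -0.07 op 0.0847 g 0.0
near 16.95 q [ 35.5  58.8 -64.6 134.6 124.3  58.1 125.4] loc [124.8  47.7 -10. ] F [ 0.1 -0.3 -0.2] Tn -0.068 op 0.0438 g 0.0
grip5 17.21 q [ 35.5  58.8 -64.7 134.6 124.3  58.  125.4] loc [125.4  48.6  -9.9] F [ 1.5  2.6 -1.1] Tn 0.014 op 0.0381 g 5.0
```

```bash
python3 - <<'E'
from h import *
s=readout.get_state()
robot.move_straight(P0+U*.1258+L*.0492+N*-.010,velocity=.05);S("adj")
jaws.move_gripper(.0,45);s=S("grip45")
q=np.array(s["qpos"]);q0=q.copy();log=[]
base=None
for i in range(60):
    q[6]-=4;robot.move_j(q);s=readout.get_state()
    t=float(s["torque"]@N);log.append((q0[6]-s["qpos"][6],t,s["effort"][6],s["time_s"]))
    if i==4: base=np.median([l[1] for l in log])
    if i>4 and abs(t-base)>.17: break
for l in log[::4]+log[-3:]:print(np.round(l,3))
S("end")
np.save("q0.npy",np.array([q0,q]))
E
```

```text
adj 17.46 q [ 35.3  58.7 -64.6 134.5 124.1  58.1 125.4] loc [125.4  48.7 -10. ] F [-0.1 -1.   0.8] Tn 0.004 op 0.0374 g 5.0
grip45 17.68 q [ 35.3  58.7 -64.6 134.5 124.1  58.1 125.4] loc [125.4  48.7 -10. ] F [-0.5 -1.4  3.3] Tn 0.033 op 0.0371 g 45.0
[ 3.91  -0.027 -0.083 17.925]
[19.811 -0.064 -0.06  18.925]
[ 3.5813e+01 -3.1000e-02 -1.9000e-02  1.9925e+01]
[ 5.1813e+01 -6.7000e-02 -1.3000e-02  2.0925e+01]
[ 6.7814e+01 -1.3600e-01 -1.0000e-02  2.1925e+01]
[ 8.3814e+01 -9.2000e-02 -1.0000e-02  2.2925e+01]
[ 9.9814e+01 -7.4000e-02 -1.3000e-02  2.3925e+01]
[ 1.15814e+02 -9.40000e-02 -1.90000e-02  2.49250e+01]
[ 1.19816e+02 -5.00000e-02 -2.10000e-02  2.51750e+01]
[ 1.23816e+02 -6.70000e-02 -2.30000e-02  2.54250e+01]
[127.79    0.132  -0.228  25.675]
end 25.68 q [ 35.3  58.6 -64.7 134.3 124.2  58.2  -2.4] loc [129.   48.2  -9.9] F [8.5 1.1 0.8] Tn 0.132 op 0.0369 g 45.0
```

Bite came between 124° and 128° of turn. I'll find the plateau in fine steps and count from there.

```bash
python3 - <<'E'
from h import *
q0,q=np.load("q0.npy");
for i in range(16):
    q[6]-=1;robot.move_j(q);s=readout.get_state()
    print(round(q0[6]-s["qpos"][6],2),round(q0[6]-q[6],1),round(float(s["torque"]@N),3),round(s["effort"][6],3),s["time_s"].round(2) if hasattr(s["time_s"],"round") else s["time_s"])
S("end");np.save("q0.npy",np.array([q0,q]))
E
```

```text
128.77 129.0 0.175 -0.223 25.925
129.77 130.0 0.209 -0.229 26.175
130.77 131.0 0.174 -0.23 26.425
131.77 132.0 0.176 -0.23 26.675
132.77 133.0 0.156 -0.23 26.925
133.77 134.0 0.186 -0.232 27.175
134.77 135.0 0.201 -0.232 27.425
135.77 136.0 0.207 -0.233 27.675
136.77 137.0 0.178 -0.234 27.925
137.77 138.0 0.171 -0.234 28.175
138.77 139.0 0.207 -0.234 28.425
139.77 140.0 0.181 -0.236 28.675
140.77 141.0 0.228 -0.236 28.925
141.77 142.0 0.194 -0.237 29.175
142.77 143.0 0.22 -0.237 29.425
143.77 144.0 0.148 -0.238 29.675
end 29.68 q [ 35.3  58.6 -64.6 134.3 124.2  58.3 -18.4] loc [129.1  47.7  -9.9] F [8.9 0.2 2.1] Tn 0.148 op 0.0371 g 45.0
```

```bash
python3 - <<'E'
from h import *
q0,q=np.load("q0.npy")
while q0[6]-q[6]<171.2:
    q[6]-=min(3.4,171.5-(q0[6]-q[6]));robot.move_j(q)
s=S("turned");print(q0[6]-s["qpos"][6])
jaws.move_gripper(.0,8)
jaws.move_gripper(.085);s=S("open")
p=s["ee_pos"];robot.move_straight(p+.05*N,velocity=.12)
robot.move_straight(p+.09*N-U*.15,velocity=.2);S("away")
cv2.imwrite("pics/top2.png",viewer.capture("top"))
im=viewer.capture("top");a=cv2.imread("pics/top0.png")
f=lambda x:cv2.resize(x[215:285,325:410],(400,330),interpolation=cv2.INTER_CUBIC)
o=np.hstack([f(a),f(im)]);o=(255*(o/255.)**1.6).astype(np.uint8);cv2.imwrite("pics/cmp.png",o)
E
```

```text
turned 31.68 q [ 35.4  58.6 -64.6 134.3 124.2  58.3 -45.6] loc [129.   46.8  -9.9] F [ 9.2 -0.5  2.8] Tn 0.214 op 0.037 g 45.0
170.98252948854298
open 32.72 q [ 35.3  58.7 -64.6 134.5 124.1  58.1 -45.8] loc [125.4  48.6  -9.9] F [-0.1  0.1  0.6] Tn -0.008 op 0.0851 g 0.0Traceback (most recent call last):
  File "<stdin>", line 9, in <module>
rig.IKError: the arm cannot follow that straight line within its joint ranges
```

```bash
cat >> h.py <<'E'
def W(du,z): return P0+U*(.127+du)-L*.0722+N*z
E
python3 - <<'E'
from h import *
S()
robot.move_straight(readout.get_state()["ee_pos"]+.03*N,velocity=.1)
jaws.move_gripper(0.,20)
robot.move_pose(W(-.008,.06),rot(np.pi));S("over")
for z in(.0,-.024):print(planner.inverse_kinematics(W(-.008,z),rot(np.pi)),planner.inverse_kinematics(W(.01,z),rot(np.pi)))
im=viewer.capture("top");a=cv2.imread("pics/top0.png")
f=lambda x:cv2.resize(x[215:285,325:410],(400,330),interpolation=cv2.INTER_CUBIC)
o=np.hstack([f(a),f(im)]);o=(255*(o/255.)**2.).astype(np.uint8);cv2.imwrite("pics/cmp.png",o)
E
```

```text
33.28 q [ 37.1  52.5 -67.4 137.8 119.8  55.8 -46.7] loc [125.7  48.3  40. ] F [-1.2  0.5  0.4] Tn 0.029 op 0.0852 g 0.0
over 35.62 q [ 53.7  47.6 -60.1 134.1 125.8  36.4 -12.8] loc [119.1 -71.9  60.2] F [-0.4  0.4 -0.3] Tn 0.0 op 0.0002 g 0.0
[ 50.27616551  55.29065013 -58.18356976 130.70399178 129.52878909
  41.138104   -12.70095301] [ 49.29457425  53.64417715 -57.16807876 128.23870544 127.00144414
  38.3066866  -10.87347724]
[ 49.14430428  58.13814098 -57.41934903 129.02967023 130.83039624
  42.40274192 -12.36275771] [ 48.18027824  56.50986301 -56.52011055 126.62225637 128.34988096
  39.65163038 -10.66029803]
```

View pics/cmp.png

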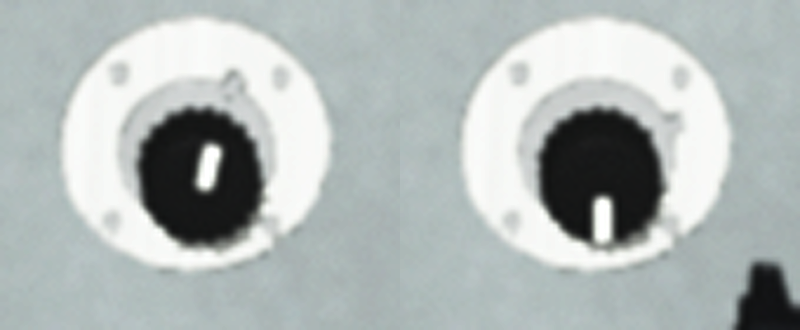

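The tab moved from (234,82) to (274,120) in the crop, roughly 40°, and the bar turned about 167°. I'll put numbers on it before going on.

```bash
python3 - <<'E'
from h import *
a=cv2.cvtColor(cv2.imread("pics/top0.png"),6).astype(float)
b=np.mean([cv2.cvtColor(viewer.capture("top"),6).astype(float) for _ in range(6)],0)
# bar: bright pixels inside knob disc
def bar(im):
    y,x=np.mgrid[236:268,352:384];w=np.clip(im[236:268,352:384]-110,0,None)
    m=(np.hypot(x-368.4,y-252.5)<11);w=w*m
    c=np.array([(w*x).sum(),(w*y).sum()])/w.sum()
    d=np.stack([x-c[0],y-c[1]],-1);C=np.einsum('ij,ijk,ijl->kl',w,d,d)/w.sum()
    v=np.linalg.eigh(C)[1][:,1];e1=loc(onplane("top",c+v*4,.045));e0=loc(onplane("top",c-v*4,.045))
    k=loc(onplane("top",c,.045));return c,k,np.degrees(np.arctan2(-(e1-e0)[1],(e1-e0)[0]))
print(bar(a),bar(b))
# tab: difference image in ring annulus
d=b-a;y,x=np.mgrid[220:260,345:395];dd=d[220:260,345:395]
for cx,cy in((325+234/4.71,215+82/4.71),(325+274/4.71,215+120/4.71)):
    m=np.hypot(x-cx,y-cy)<5
    for sg in(1,-1):
        w=np.clip(sg*dd-6,0,None)*m
        if w.sum()>0:
            c=np.array([(w*x).sum(),(w*y).sum()])/w.sum();print(sg,w.sum().round(),c.round(2),loc(onplane("top",c,.013)).round(1))
print(loc(onplane("top",(367,245.6),.006)))
E
```

```text
(array([368.83962781, 249.92921   ]), array([136.98629919,  44.99732356,  45.        ]), np.float64(-171.0372875230642)) (array([367.6545462, 260.       ]), array([120.00093584,  45.95177667,  45.        ]), np.float64(176.20337459230282))
1 429.0 [374.34 231.56] [155.3  35.1  13. ]
-1 272.0 [382.92 240.12] [141.1  20.6  13. ]
[128.19085664  44.82239243   6.        ]
```

The squeeze comes out at about 42° (±2°) from the tab and 41° from the bar, close enough to an eighth of a turn. Now the wheel.

```bash
python3 - <<'E'
from h import *
robot.move_straight(W(-.008,-.012),velocity=.12)
for k in range(3):
    r=robot.move_straight(W(-.008,-.030),velocity=.02,f_stop=5);s=S(f"press {r}")
    if not r: break
    z=loc(s["ee_pos"])[2]/1000
    for j in range(3):
        robot.move_straight(W(-.008+.0055*(j+1),z-.0008),velocity=.03);S(" drag")
    robot.move_straight(W(.0085,-.008),velocity=.08)
    if k<2:robot.move_straight(W(-.008,-.012),velocity=.12)
S("up")
E
```

```text
press True 37.31 q [ 49.2  57.9 -57.4 129.2 130.9  42.3 -12.5] loc [118.8 -72.3 -22.4] F [ 0.4 -0.7  6.3] Tn -0.047 op 0.0005 g 3.5
 drag 37.67 q [ 48.8  57.4 -57.1 128.4 130.   41.4 -12. ] loc [124.6 -72.4 -22.4] F [ 0.7 -0.8 12.2] Tn -0.026 op 0.0005 g 5.9
 drag 38.0 q [ 48.5  56.9 -56.8 127.7 129.3  40.6 -11.4] loc [130.  -72.4 -22.4] F [-0.7 -1.3 12.1] Tn -0.067 op 0.0004 g 5.9
 drag 38.33 q [ 48.2  56.4 -56.5 126.9 128.5  39.8 -10.9] loc [135.7 -72.4 -22.5] F [-0.6 -1.  10.2] Tn -0.008 op 0.0007 g 5.3
press True 39.56 q [ 49.1  57.9 -57.3 129.1 130.8  42.3 -12.5] loc [119.  -72.2 -22.3] F [ 0.6 -1.1  6.8] Tn -0.066 op 0.0004 g 3.7
 drag 39.91 q [ 48.8  57.3 -57.  128.4 129.9  41.4 -11.9] loc [124.7 -72.2 -22.4] F [-0.5 -1.3 11.7] Tn -0.011 op 0.0003 g 5.8
 drag 40.24 q [ 48.5  56.8 -56.7 127.7 129.1  40.5 -11.4] loc [128.8 -72.2 -22.4] F [-1.5 -2.1 12.2] Tn -0.03 op 0.0006 g 5.8
 drag 40.58 q [ 48.2  56.4 -56.3 127.1 128.2  39.7 -10.8] loc [131.  -72.  -22.5] F [-5.9 -1.4 11.2] Tn -0.032 op 0.0003 g 5.7
press True 41.8 q [ 49.1  57.8 -57.3 129.1 130.7  42.2 -12.4] loc [118.9 -72.2 -22.4] F [ 0.1 -1.3  7.8] Tn -0.069 op 0.0003 g 3.7
 drag 42.15 q [ 48.8  57.3 -56.8 128.6 129.7  41.3 -11.9] loc [119.5 -72.2 -22.4] F [-6.6 -1.5 11.9] Tn -0.015 op 0.0003 g 6.0
 drag 42.48 q [ 48.5  56.9 -56.5 127.9 128.9  40.4 -11.3] loc [124.7 -71.8 -22.4] F [-7.4 -1.1 11.4] Tn -0.082 op 0.0003 g 5.9
 drag 42.82 q [ 48.2  56.4 -56.3 127.1 128.1  39.6 -10.8] loc [130.3 -71.7 -22.4] F [-7.  -0.3 11.5] Tn -0.058 op 0.0001 g 5.7
up 43.16 q [ 48.9  54.6 -56.9 127.8 127.4  38.8 -10.9] loc [136.4 -72.4  -7.8] F [ 0.7  0.5 -0.4] Tn -0.054 op 0.0005 g 0.0
```

The drag force rose to 6–7 N in stroke 2 and stayed there through stroke 3, so the wheel is at its stop. I'll retreat and check.

```bash
python3 - <<'E'
from h import *
robot.move_straight(W(.0085,.06),velocity=.15)
robot.move_pose(W(-.03,.17)+L*.07,rot(np.pi));robot.wait(.3);S("away")
a=viewer.capture("wrist");b=viewer.capture("top")
cv2.imwrite("pics/fin.png",np.hstack([cv2.resize(a,(400,300)),cv2.resize(b,(400,300))]));
c=np.hstack([cv2.resize(a[130:290,200:450],(400,256)),cv2.resize(b[180:280,400:556],(400,256))])
cv2.imwrite("pics/fin.png",np.vstack([cv2.imread("pics/fin.png"),c]))
E
```

```text
away 44.66 q [ 54.5  32.6 -69.5 144.4 117.8  34.5 -21.8] loc [ 97.2  -2.5 169.3] F [-0.2 -0.5 -0.3] Tn -0.028 op 0.0002 g 0.0
```

View pics/fin.png

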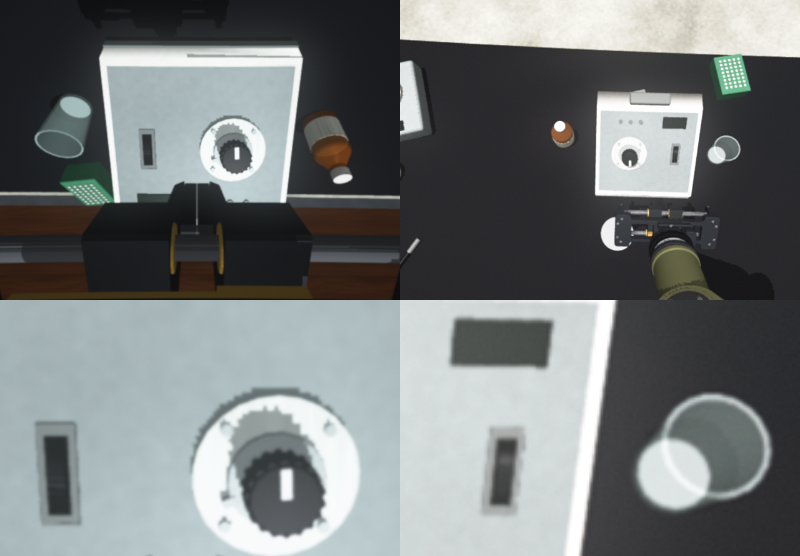

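The rib has left the open part of the slot, so the wheel is at its upper end. The knob bar at crop (287,485) points down the slope, and the bottle and beaker are unmoved.

```bash
python3 -c "
from rig import ticket
print(ticket.finish_job())"
```

```text
the job is handed in; nothing more can be done
None
```

The job is handed in: the knob was tightened about 42° (±2°) past the bite against the 45° asked, then the thumbwheel was rolled up to its stop; both were let go, and the bottle and beaker were left untouched.

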